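# Empty a drop-bottom bracket bin into a tray

### The arm

A 7-joint arm with a two-finger parallel gripper is mounted at the origin on the work surface. World frame = base frame: x ahead of the robot, y to its left, z up, the work surface at z = 0. Lengths are in m, angles in rad, forces in N, time in s.
With the tool pointing down it reaches from about 0.425 to 0.925 m from the base axis. Payload 6.8 kg.
Tool frame: the origin (TCP) lies between the finger pads; the fingertips stand ahead of it and the grasp point (between the pads) lies 8 mm behind it (robot.nose_length is the z of the fingertips in the tool frame, in m); z points along the fingers, y is the line along which they close (so a half turn about z gives the same grasp; the last joint's range is limited). The gripper opens to 85 mm and grips with 20 to 120 N. Pads are 22 mm wide; open, the fingers measure 114 mm over their backs; the gripper's body (76 mm by 85 mm) begins 54 mm behind the grasp point. The pads swing forward as they close: fully open they stand 13 mm farther back than shut.
Start: joints at [-1.381, 0.477, 0.022, 1.555, -0.011, 1.109, -0.083], TCP at [0.198, 0.645, 0.242] pointing down, gripper open.
Joint ranges: [-2.96, 2.96], [-0.34, 2.1], [-1.41, 1.46], [0.24, 2.44], [-1.37, 4.51], [0.17, 1.92], [-2.96, 2.96]. Speed limits (rad/s): [2.39, 2.39, 3.14, 3.14, 3.14, 3.14, 3.14].

### API

Orientations are given as a unit quaternion [x, y, z, w].
In Python, from cell import robot gives the robot as it stands. Calls block until the motion is done:
- robot.move_pose(position, orientation): joint-space move of the TCP to a pose.
- robot.line_to(position, rotation=None, vel=0.15, until_force=None): straight line of the TCP; rotation=None keeps the orientation; vel is the mean speed in m/s. With until_force (N) it stops when the force on the tool has changed by that much, and returns True; else False.
- robot.move_j(angles): joint-space move.
- robot.move_gripper(opening, f_grip=None): opening from 0.0 (shut) to 1.0 (fully open); f_grip is the grip in N (None keeps the last); returns when the fingers have stopped.
- robot.pause(seconds).
- robot.inverse_kinematics(position, orientation): joint angles nearest the present ones, or None.
- robot.grab_frame(name): name is "side" or "top"; returns the picture (420x560x3 uint8, red, green, blue); there is no depth.
- robot.calibration(name): a dict with "mtx" (3x3 intrinsics, pixels), "k1" (the pictures are not rectified: a ray, as slopes to the right and down, at radius r is drawn at 1 + k1 r^2 times it, then the intrinsics apply), "T" (4x4, takes a point from camera to world coordinates). Camera axes: x right, y up, looking along -z (the intrinsics and any distortion apply to the point x, -y, -z); pixel columns grow to the right and rows downward; lengths in m; the calibration is good to about 2 mm. A picture is of the moment at which its call begins. calibration takes no time and is no camera call.
A pose or a line that the arm cannot do raises robot.PlanningError and nothing moves.
- robot.finish_job(): hands the job in; it is judged then, once.
Trained networks look in the newest picture that a camera, given by its name, has taken for a name from the list of things; names that differ only in an ending like _2 or _b are one class to them, and where a whole thing is asked for, a point or a joint stands for the part that bears it (a point fixed in the world has none). Each returns a list of dicts, best first, with "conf" (0 to 1); they miss things now and then, are a little off and sometimes report something else, mostly with a low value. They report only what shows in the picture. A call takes as long as a camera call. They do not tell look-alikes from the thing itself.
- robot.look_for(camera, name): "location" ([column, row] as shares, 0 to 1, of the picture: columns of its width, rows of its height, amid what is visible of it).
- robot.landmark_of(camera, name): "location" ([column, row] as shares, 0 to 1, of the picture: columns of its width, rows of its height: a listed point, or the origin of a listed thing).
Readings, each from a call of its own:
- robot.read_time(): time.
- robot.read_joints(): joint angles.
- robot.read_joint_velocities(): joint speeds.
- robot.read_joint_torque(): joint torques, N m.
- robot.read_tool_pos(): TCP position.
- robot.read_tcp_rot(): TCP orientation.
- robot.read_contact_force(): force on the tool from outside, world axes, zero at the start.
- robot.read_torque(): the same for the moment, N m.
- robot.read_grip_width(): opening from 0.0 (shut) to 1.0 (fully open).
- robot.read_gripper_force(): force on a finger pad.
Only numpy, scipy, OpenCV 4.12 (cv2) and the standard library are available. Lean on these libraries where they do the work, as an engineer would, in place of code of your own. Each camera call takes 0.05 s, during which the arm holds its last target. There are 200 camera calls.

### The job

Move the empty tray in under the raised drop-bottom bin, then push the trip lever so that the bin's floor swings open and drops all three angle brackets into the tray. Then draw the loaded tray out from under the bin, all the way clear of its stand, leave it standing flat on the bench with the three brackets in it, and do not disturb the cartridge, the bottle or the screwdriver.

Things in the scene. Friction and masses are not known exactly. Their poses are not given: they have to be found in the camera images.
- bin: Grey sheet-metal bin on a fixed stand. Origin on the bench under the bin's centre; z up, lever on its -x face. In mm: bin outside 108 (x) by 128 (y), rim at z 250, floor at z 200. Four legs 14 square at x +-105, y +-57, on two foot bars 20 wide (x), 150 long (y), 10 high, at x +-105: a passage 190 wide runs under the bin along its y, open at both ends.
- flap (a joint): Hinged steel floor of the bin (rad): 0 shut and latched, about 1.45 hanging open. Hinged along the bin's y at bin x +54, z 200 mm; the free edge, with a lip reaching to bin x -74, swings down. It falls by its weight when the lever is tripped and stays open; hanging, it reaches down to z 70 mm.
- lever (a joint): Sprung trip lever on the bin's -x face (rad): 0 at rest, 0.7 at its stop. Pivot along the bin's y at bin x -80, y 0, z 235 mm; its lower tooth holds the floor's lip. Pushing the upper arm towards the bin (bin +x) makes it grow; the floor is let go at about 0.2 (push to 0.4 to be sure). Takes 5 to 10 N at the pad; springs back.
- lever_pad (a point): Centre of the dark push pad on the upper end of the trip lever: 46 wide (y), 30 along the lever, 7 thick, 74 mm from the pivot. At rest it leans 0.6 rad from vertical away from the bin: bin x -122, y 0, z 296 mm, top edge z 310. It moves with the lever; at lever 0.6 the arm is upright.
- tray: Loose black plastic tray, 0.5 to 0.8 kg, open on top, 165 (x) by 250 (y), 50 high, walls 6 mm. Origin on its underside at the centre. One grip at its +y end: an upright block 16 thick (x), from y 125 to 176, z 12 to 46 mm, free on both sides. It starts beside the bin's +y side, its grip pointing away from the bin.
- bracket0: One of three alike loose aluminium angle brackets, 80 long (x), legs 34 (y and z), 5 thick, about 80 g, at the start lying side by side in the bin on its floor. Origin under the centre of the flat leg; the upright leg is at its -y edge.
- bracket1: One of three alike loose aluminium angle brackets, 80 long (x), legs 34 (y and z), 5 thick, about 80 g, at the start lying side by side in the bin on its floor. Origin under the centre of the flat leg; the upright leg is at its -y edge.
- bracket2: One of three alike loose aluminium angle brackets, 80 long (x), legs 34 (y and z), 5 thick, about 80 g, at the start lying side by side in the bin on its floor. Origin under the centre of the flat leg; the upright leg is at its -y edge.
- cartridge: White sealant cartridge standing on the bench, 50 diameter, 210 high, origin under its centre. Bystander, leave alone.
- adhesive: Dark bottle standing on the bench, 56 diameter, 130 high, origin under its centre. Bystander, leave alone.
- screwdriver: Screwdriver lying on the bench beyond the bin, 200 long, origin midway along its underside. Bystander, leave alone.
There are look-alikes about, which are no part of the job. What is shaped like the bracket0 but purple or yellow is not meant.

How it is judged:
By the outcome, as a careful person would: the job done as asked, in the order asked, and still so for the second after the job is handed in, with the robot touching nothing.
It also fails if it takes over 72 s, if anything falls off the work surface, if the arm or the gripper's body presses on something with over 40 N, if the wrist force passes 120 N, or if a joint passes its speed limit or range.

## Working session

There is one attempt and no reset: what is moved stays moved. The work goes in short steps, each a Python script; the robot and the scene stay as the last script left them, time stands still between calls to the robot, and variables do not carry over. Pictures are saved under pics/ and viewed, at most 10 in all, crops included, and the job is handed in when it is done.

```bash
ls; mkdir -p pics
cat > h.py <<'E'
import numpy as np, cv2
from cell import robot
W,H=560,420
def save(cam,fn):
    im=robot.grab_frame(cam); cv2.imwrite(fn,im[:,:,::-1]); return im
def ray(cam,px):
    c=robot.calibration(cam); m=np.array(c["mtx"]);T=np.array(c["T"])
    d=np.array([(px[0]-m[0,2])/m[0,0],(px[1]-m[1,2])/m[1,1]]); u=d.copy()
    for _ in range(30): u=d/(1+c["k1"]*(u@u))
    return T[:3,3],T[:3,:3]@np.array([u[0],-u[1],-1.])
def at_z(cam,px,z):
    o,d=ray(cam,px); return o+d*(z-o[2])/d[2]
def proj(cam,p):
    c=robot.calibration(cam); m=np.array(c["mtx"]);T=np.array(c["T"])
    q=T[:3,:3].T@(np.array(p)-T[:3,3]); u=np.array([q[0],-q[1]])/-q[2]
    u=u*(1+c["k1"]*(u@u)); return np.array([m[0,0]*u[0]+m[0,2],m[1,1]*u[1]+m[1,2]])
def tri(pa,pb):
    (o1,d1),(o2,d2)=ray("top",pa),ray("side",pb)
    A=np.stack([d1,-d2],1); s=np.linalg.lstsq(A,o2-o1,rcond=None)[0]
    a=o1+d1*s[0];b=o2+d2*s[1]; return (a+b)/2,np.linalg.norm(a-b)
E
python3 - <<'E'
from h import *
a=save("top","pics/top0.png");b=save("side","pics/side0.png")
for c in("top","side"):
    print(c,np.round(robot.calibration(c)["T"],3).tolist())
    for n in("bin","lever_pad","tray","bracket0","cartridge","adhesive","screwdriver","flap"):
        print(n,[(np.round(np.array(r["location"])*[W,H],0).tolist(),round(r["conf"],2)) for r in robot.landmark_of(c,n)[:4]])
E
```

```text
pics
top [[0.012, 0.997, -0.079, 0.455], [-1.0, 0.012, -0.001, -0.096], [-0.0, 0.079, 0.997, 1.531], [0.0, 0.0, 0.0, 1.0]]
bin []
lever_pad [([282.0, 269.0], 0.72)]
tray [([176.0, 239.0], 0.56)]
bracket0 [([262.0, 218.0], 0.97), ([289.0, 216.0], 0.94), ([312.0, 294.0], 0.86), ([277.0, 217.0], 0.79)]
cartridge [([394.0, 191.0], 0.88), ([173.0, 238.0], 0.26)]
adhesive [([385.0, 271.0], 0.9)]
screwdriver [([278.0, 139.0], 0.77), ([281.0, 268.0], 0.61)]Traceback (most recent call last):
  File "<stdin>", line 6, in <module>
ValueError: it knows: adhesive, bin, bracket, cartridge, lever_pad, screwdriver, tray
```

View pics/top0.png

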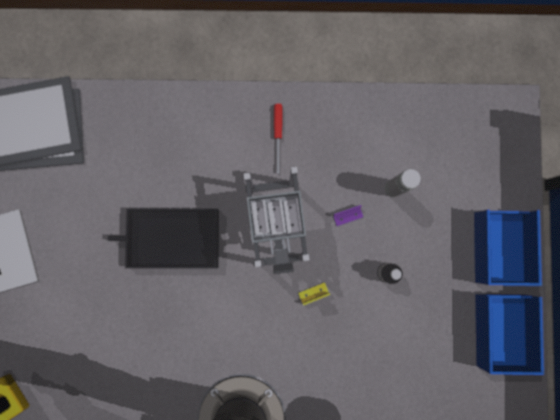

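View pics/side0.png

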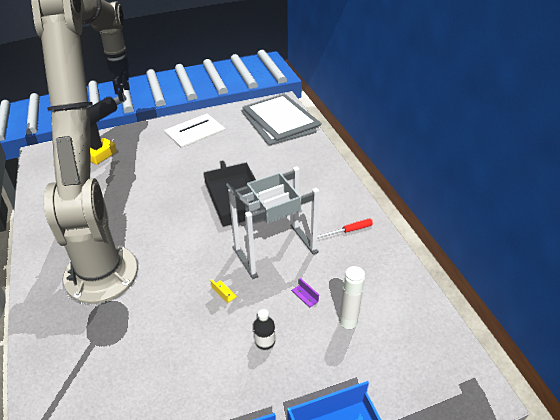

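Run:
```python
from h import *
robot.grab_frame("side")
c="side";print(c,np.round(robot.calibration(c)["T"],3).tolist())
for n in("bin","lever_pad","tray","bracket0","cartridge","adhesive","screwdriver"):
    print(n,[(np.round(np.array(r["location"])*[W,H],0).tolist(),round(r["conf"],2)) for r in robot.landmark_of(c,n)[:4]])
print(robot.read_tool_pos(),robot.read_tcp_rot(),robot.nose_length,robot.read_time())
```

```text
side [[0.943, 0.231, -0.24, 0.204], [-0.333, 0.621, -0.71, -1.147], [-0.015, 0.749, 0.662, 1.18], [0.0, 0.0, 0.0, 1.0]]
bin [([346.0, 231.0], 0.54)]
lever_pad [([231.0, 190.0], 0.64), ([267.0, 340.0], 0.15)]
tray [([233.0, 199.0], 0.97), ([264.0, 336.0], 0.38)]
bracket0 [([225.0, 291.0], 0.68), ([305.0, 296.0], 0.61), ([271.0, 201.0], 0.6), ([268.0, 197.0], 0.57)]
cartridge [([348.0, 321.0], 0.8)]
adhesive [([262.0, 339.0], 0.64)]
screwdriver [([347.0, 232.0], 0.59)]
[0.1980386  0.6453222  0.24234752] [1.48309628e-01 9.88940975e-01 3.34394496e-05 5.62862316e-06] 0.011 0.85
```

The top view shows the bin at about (275,216) with three grey brackets inside and the lever pad at (282,268). The tray is at (173,238) with its grip to the left at (117,238). Bracket-shaped candidates are grey ×3 in the bin (262/277/289,217), purple at (347,215) and yellow at (314,293). The grey ones in the bin are the ones meant, and I'll confirm that in a crop.

Run:
```python
from h import *
im=cv2.imread("pics/top0.png")
c=im[150:290,100:340]
c=np.clip(c.astype(float)*1.8,0,255).astype(np.uint8)
cv2.imwrite("pics/crop1.png",cv2.resize(c,None,fx=3.33,fy=3.33,interpolation=cv2.INTER_CUBIC))
```

```text
(no output)
```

View pics/crop1.png

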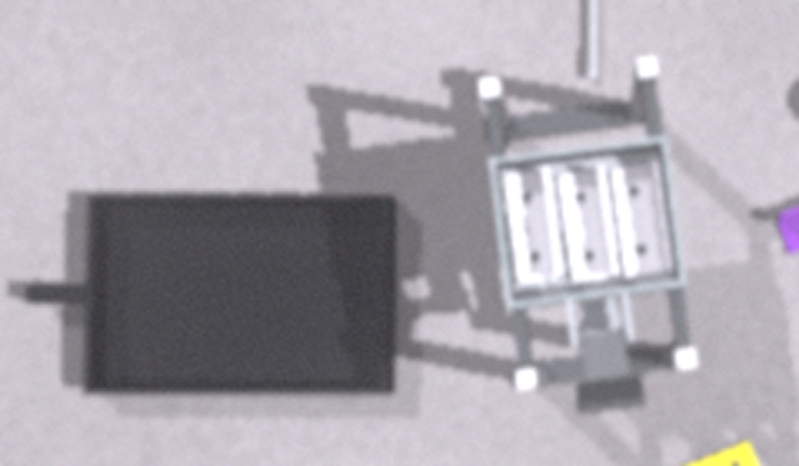

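The crop confirms it: three plain grey brackets side by side in the bin, and the purple and yellow pieces lie outside on the bench. Next I fit the bin and tray poses from the rim corners, then check reach.

```bash
cat >> h.py <<'E'
from scipy.optimize import least_squares
from scipy.spatial.transform import Rotation as R
def w(pose,p):
    x,y,a=pose; p=np.asarray(p,float); c,s=np.cos(a),np.sin(a)
    return np.array([x+c*p[0]-s*p[1],y+s*p[0]+c*p[1],p[2]])
def fit(cam,pts,px,x0):
    f=lambda q:np.concatenate([proj(cam,w(q,p))-u for p,u in zip(pts,px)])
    r=least_squares(f,x0); return r.x,np.sqrt(np.mean(r.fun**2))
# tool: z axis along d, y axis along c
def quat(d,c):
    d=np.array(d,float)/np.linalg.norm(d); c=np.array(c,float); c-=d*(c@d); c/=np.linalg.norm(c)
    return R.from_matrix(np.stack([np.cross(c,d),c,d],1)).as_quat()
E
python3 - <<'E'
from h import *
cp=lambda l:[np.array(p)/3.33+[99.7,149.7] for p in l]
rim=cp([(490,157),(668,140),(687,283),(510,305)]); leg=cp([(490,88),(647,67),(686,358),(526,378)])
P=[(.054,.064,.25),(.054,-.064,.25),(-.054,-.064,.25),(-.054,.064,.25)]
b,e=fit("top",P,rim,[.45,-.1,.1]); print("rim",b,e)
for z in(.2,.225,.25,.26):
    L=[(.105,.057,z),(.105,-.057,z),(-.105,-.057,z),(-.105,.057,z)]
    print(z,*fit("top",L,leg,[.45,-.1,.1]))
t=cp([(90,195),(395,195),(395,390),(88,390)])
T=[(.0825,.125,.05),(.0825,-.125,.05),(-.0825,-.125,.05),(-.0825,.125,.05)]
tr,e=fit("top",T,t,[.45,.1,0]); print("tray",tr,e)
print("grip end",at_z("top",cp([(10,289)])[0],.046), w(tr,(0,.176,.046)))
print("pad meas",at_z("top",(282,269),.296),"pred",w(b,(-.122,0,.296)))
print("side proj rim",[proj("side",w(b,p)).round().tolist() for p in P],"tray",[proj("side",w(tr,p)).round().tolist() for p in T],"pad",proj("side",w(b,(-.122,0,.296))))
for n,px in(("cart",(394,191)),("adh",(385,271)),("scr",(278,139))): print(n,at_z("top",px,0))
# reach
tb=b.copy()
for nm,p in(("start",tr),("in",b),("out",np.r_[w(b,(0,.26,0))[:2],b[2]])):
    for s in(1,-1):
        q=quat((0,0,-1),s*np.array([np.cos(p[2]),np.sin(p[2]),0]))
        g=w(p,(0,.155,.03)); j=robot.inverse_kinematics(g,q); print(nm,s,g,None if j is None else np.round(j,2))
c=np.array([-np.sin(b[2]),np.cos(b[2]),0])
for lv in(0,.3,.6):
  a=.6-lv; p=w(b,(-.08-np.sin(a)*.074-.02,0,.235+.074*np.cos(a)))
  for tilt in np.radians([-20,0,20,40,60,80]):
    for roll in(0,1):
      for s in(1,-1):
        f=np.array([np.cos(b[2]),np.sin(b[2]),0]); d=f*np.sin(tilt)+np.array([0,0,-np.cos(tilt)])
        cc=c if roll==0 else np.cross(d,c)
        j=robot.inverse_kinematics(p,quat(d,s*cc))
        if j is not None: print("lev",lv,round(np.degrees(tilt)),roll,s,np.round(j,2))
E
```

```text
rim [ 0.54379199 -0.09189343  0.13182729] 0.6226306533998923
0.2 [ 0.54650483 -0.09057508  0.14092029] 1.2285716642040219
0.225 [ 0.54484401 -0.09066809  0.14091638] 0.5790502594169662
0.25 [ 0.54318478 -0.09076099  0.14091224] 0.15364788240032465
0.26 [ 0.54252154 -0.09079812  0.14091053] 0.4048412947849686
tray [0.49551306 0.19292218 0.01574661] 0.6884406418935576
grip end [0.49570493 0.38516333 0.046     ] [0.49274178 0.36890036 0.046     ]
pad meas [ 0.42030225 -0.10602694  0.296     ] pred [ 0.42285054 -0.10792981  0.296     ]
side proj rim [[279.0, 172.0], [300.0, 197.0], [265.0, 209.0], [246.0, 183.0]] tray [[246.0, 162.0], [269.0, 204.0], [221.0, 216.0], [203.0, 172.0]] pad [231.81967048 190.33793569]
cart [ 0.63675248 -0.42481673  0.        ]
adh [ 0.4098514  -0.39849429  0.        ]
scr [ 0.78268063 -0.0926273   0.        ]
start 1 [0.49307244 0.34790297 0.03      ] [-0.93  0.65  0.28  1.89 -0.28  0.64 -0.45]
start -1 [0.49307244 0.34790297 0.03      ] [-0.51  0.64 -0.28  1.86  0.27  0.67  2.21]
in 1 [0.52341789 0.06176169 0.03      ] [-0.53  0.58  0.38  2.08 -0.39  0.56  0
[... 2154 characters left out ...]
 0 1 [-0.78  0.01  0.91  2.01 -0.01  1.12  1.84]
lev 0.6 0 0 -1 [-1.14 -0.    1.28  2.02  0.    1.13 -1.3 ]
lev 0.6 0 1 1 [-0.9   0.01  1.03  2.01 -0.01  1.12  0.27]
lev 0.6 0 1 -1 [-0.91  0.01  1.05  2.01 -0.01  1.12 -2.87]
lev 0.6 20 0 1 [-0.72 -0.27  0.75  2.21  0.18  0.79  1.65]
lev 0.6 20 0 -1 [-0.84 -0.32  0.83  2.21  0.26  0.81 -1.58]
lev 0.6 20 1 1 [-0.72 -0.27  0.75  2.21  0.18  0.79  0.08]
lev 0.6 20 1 -1 [ 1.09 -0.1  -0.83  2.13 -0.29  0.77 -2.58]
lev 0.6 40 0 1 [-0.17 -0.29  0.36  2.41 -0.33  0.36  2.18]
lev 0.6 40 0 -1 [-0.15 -0.29  0.34  2.41 -0.35  0.36 -0.94]
lev 0.6 40 1 1 [-0.17 -0.29  0.36  2.41 -0.33  0.36  0.61]
lev 0.6 40 1 -1 [ 0.49 -0.21 -0.18  2.38 -0.8   0.44 -2.07]
```

```bash
cat >> h.py <<'E'
b=np.array([.5435,-.0913,.138])
def gq(a): return quat((0,0,-1),(np.cos(a),np.sin(a),0))
def tray_fit(px,x0):
    T=[(.0825,.125,.05),(.0825,-.125,.05),(-.0825,-.125,.05),(-.0825,.125,.05)]
    return fit("top",T,px,x0)
E
python3 - <<'E'
from h import *
for p in [(90,195),(395,195),(395,390),(88,390)]: print(at_z("top",np.array(p)/3.33+[99.7,149.7],.05).round(4))
q=gq(.01)
robot.move_pose([.494,.353,.15],q)
robot.move_gripper(.75)
print(robot.line_to([.494,.353,.022],vel=.1,until_force=12),robot.read_tool_pos())
robot.move_gripper(0,60)
print(robot.read_grip_width()*85,robot.read_gripper_force(),robot.read_contact_force(),robot.read_time())
save("top","pics/top1.png")
E
```

```text
[0.574  0.3206 0.05  ]
[0.5771 0.0688 0.05  ]
[0.417  0.0654 0.05  ]
[0.4138 0.3168 0.05  ]
False [0.49441772 0.35333336 0.02266101]
15.23201113858628 59.49825704097748 [-1.04471888  0.4507068   4.98606457] 4.6917
```

Run:
```python
from h import *
G=.160
p=w(b,(0,.30+G,.022)); print(p)
robot.line_to(p,gq(b[2]),vel=.06)
print(robot.read_tool_pos(),robot.read_contact_force(),robot.read_time())
im=save("top","pics/top2.png")
c=im[150:290,100:340,::-1]
c=np.clip(c.astype(float)*1.8,0,255).astype(np.uint8)
cv2.imwrite("pics/crop2.png",cv2.resize(c,None,fx=3.33,fy=3.33,interpolation=cv2.INTER_CUBIC))
```

```text
[0.48022129 0.36432683 0.022     ]
[0.48077581 0.36397832 0.02238424] [-0.3912483  -1.89209292  5.27501002] 5.1917
```

View pics/crop2.png

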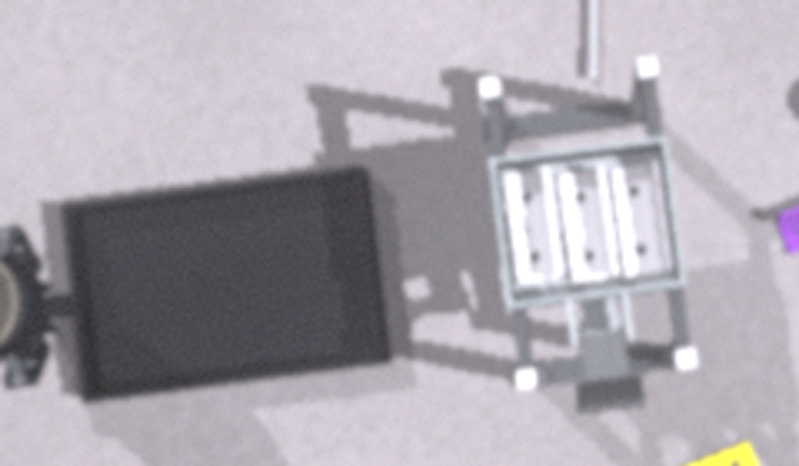

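The tray is aligned in front of the passage, with rim corners at crop (65,203), (365,167), (392,358) and (88,400). I fit its pose to check the residual error before sliding it in.

Run:
```python
from h import *
px=[np.array(p)/3.33+[99.7,149.7] for p in [(65,203),(365,167),(392,358),(88,400)]]
t,e=tray_fit(px,[.5,.2,.13]); print(t,e)
c,s=np.cos(b[2]),np.sin(b[2]); d=t[:2]-b[:2]; print("bin frame",c*d[0]+s*d[1],-s*d[0]+c*d[1],t[2]-b[2])
d=robot.read_tool_pos()[:2]-t[:2];c,s=np.cos(t[2]),np.sin(t[2]); print("tool in tray",c*d[0]+s*d[1],-s*d[0]+c*d[1])
```

```text
[0.50399368 0.20503077 0.14585916] 0.6441982116202675
bin frame 0.0016332331794855215 0.29894817307169813 0.007859160306605273
tool in tray 0.00012357222599480508 0.16063622284063858
```

Run:
```python
from h import *
G=.160
for y,v in((.15,.08),(0.0,.06)):
    r=robot.line_to(w(b,(-.001,y+G,.022)),gq(b[2]-.004),vel=v,until_force=15)
    print(r,robot.read_tool_pos(),robot.read_contact_force(),robot.read_time())
    if r: break
im=save("top","pics/top3.png");save("side","pics/side3.png")
```

```text
False [0.49997663 0.21744881 0.02232638] [-0.22067685  5.23016019  4.63750886] 7.2667
False [0.52061792 0.0693647  0.02230694] [-0.32986535  6.82020512  5.65002146] 9.9167
```

View pics/side3.png

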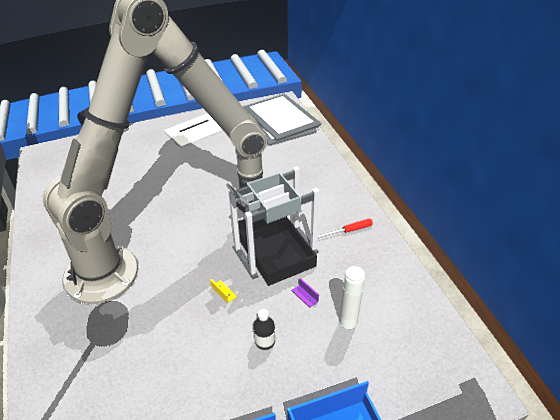

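The tray sits square under the bin with its grip end toward +y, and nothing else has moved. I now release it, retreat and check reach for the lever push.

Run:
```python
from h import *
robot.move_gripper(.75)
robot.line_to(w(b,(0,.165,.20)),vel=.12)
robot.line_to(w(b,(-.05,.2,.42)),vel=.2)
robot.move_gripper(0)
print(robot.read_joints().round(2),robot.read_time(),robot.read_contact_force())
f=np.array([np.cos(b[2]),np.sin(b[2]),0])
for t in(0,10,20):
    t=np.radians(t);d=f*np.sin(t)-np.array([0,0,np.cos(t)]);q=quat(d,f)
    for p in((-.17,.02,.42),(-.175,0,.288),(-.15,0,.288),(-.1,0,.288)):
        j=robot.inverse_kinematics(w(b,p),q); print(round(np.degrees(t)),p,None if j is None else np.round(j,2))
```

```text
[-0.63  0.    0.3   1.77 -0.    1.37 -0.2 ] 14.0917 [ 0.58688249 -0.08162877  0.30866105]
0 (-0.17, 0.02, 0.42) [-0.48 -0.23  0.46  1.94  0.1   1.41  0.1 ]
0 (-0.175, 0, 0.288) [-0.44 -0.12  0.54  2.15  0.07  1.09  0.21]
0 (-0.15, 0, 0.288) [-0.43 -0.06  0.54  2.11  0.03  1.08  0.23]
0 (-0.1, 0, 0.288) [-0.41  0.05  0.54  2.02 -0.03  1.07  0.27]
10 (-0.17, 0.02, 0.42) [-0.16 -0.29  0.21  2.01  0.03  1.24  0.18]
10 (-0.175, 0, 0.288) [-0.47 -0.25  0.56  2.25  0.12  0.94  0.16]
10 (-0.15, 0, 0.288) [-0.47 -0.19  0.57  2.21  0.07  0.92  0.19]
10 (-0.1, 0, 0.288) [-0.45 -0.07  0.56  2.13 -0.01  0.9   0.26]
20 (-0.17, 0.02, 0.42) None
20 (-0.175, 0, 0.288) [-0.25 -0.31  0.39  2.33  0.03  0.76  0.27]
20 (-0.15, 0, 0.288) [-0.52 -0.32  0.59  2.31  0.15  0.76  0.13]
20 (-0.1, 0, 0.288) [-0.52 -0.19  0.62  2.24  0.04  0.72  0.22]
```

Run:
```python
from h import *
q=gq(b[2])
robot.move_pose(w(b,(-.178,0,.40)),q)
print(robot.line_to(w(b,(-.178,0,.290)),q,vel=.1,until_force=10),robot.read_tool_pos())
for x in(-.15,-.135,-.125,-.115,-.108,-.100):
    r=robot.line_to(w(b,(x,0,.290)),q,vel=.05,until_force=25)
    print(x,r,robot.read_contact_force().round(1))
    if r: break
robot.pause(.8)
save("side","pics/side4.png")
robot.line_to(w(b,(-.178,0,.290)),q,vel=.1)
robot.line_to(w(b,(-.178,0,.40)),q,vel=.15)
print(robot.read_time())
a=save("top","pics/top4.png");s=cv2.imread("pics/side4.png")[:,:,::-1]
u=np.hstack([cv2.resize(a[150:290,170:340],(400,330)),cv2.resize(s[140:300,180:374],(400,330))])
cv2.imwrite("pics/c4.png",np.clip(u[:,:,::-1]*1.5,0,255).astype(np.uint8))
```

```text
False [ 0.36760698 -0.11579734  0.29047967]
-0.15 False [-0.1 -0.4  0.5]
-0.135 False [-5.7 -1.4  4. ]
-0.125 True [-7.7 -0.   8.9]
20.1167
```

View pics/c4.png

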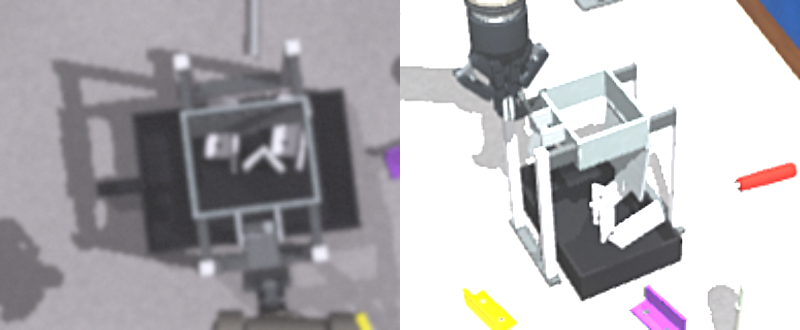

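The floor is open and three grey brackets are in the tray, in the left half near crop (220,145), (262,160) and (295,140). I enlarge a side view to see whether any stick up.

Run:
```python
from h import *
robot.move_pose(w(b,(-.05,.2,.42)),gq(b[2]))
s=save("side","pics/side5.png");a=save("top","pics/top5.png")
u=np.hstack([cv2.resize(a[170:270,220:320],(400,400),interpolation=cv2.INTER_CUBIC),cv2.resize(s[190:290,230:330],(400,400),interpolation=cv2.INTER_CUBIC)])
cv2.imwrite("pics/c5.png",u[:,:,::-1]); print(robot.read_time())
```

```text
21.2083
```

View pics/c5.png

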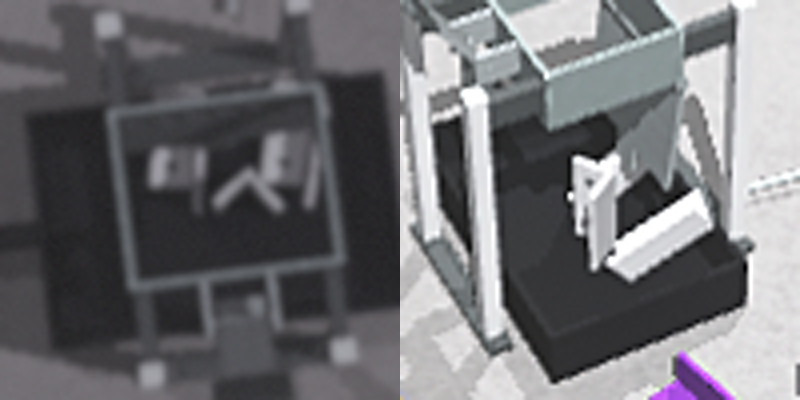

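One bracket stands on end mid-tray (right half, 600,215). The other two lie near the flap at (660,235) and (585,195). All are well inside the walls, so I regrip and draw the tray out slowly.

Run:
```python
from h import *
q=gq(b[2]-.004); G=.160
robot.move_pose(w(b,(-.001,.168,.2)),q)
robot.move_gripper(.75)
print(robot.line_to(w(b,(-.001,.163,.022)),q,vel=.08,until_force=12))
robot.move_gripper(0,60)
print(robot.read_grip_width()*85,robot.read_contact_force().round(1))
for y in(.03,.08,.14,.22,.32):
    r=robot.line_to(w(b,(-.001,y+.163,.022)),q,vel=.05,until_force=15)
    print(y,r,robot.read_contact_force().round(1),robot.read_time())
    if r: break
s=save("side","pics/side6.png");a=save("top","pics/top6.png")
u=np.hstack([cv2.resize(a[170:290,120:280],(400,300),interpolation=cv2.INTER_CUBIC),cv2.resize(s[130:280,180:380],(400,300),interpolation=cv2.INTER_CUBIC)])
cv2.imwrite("pics/c6.png",u[:,:,::-1])
```

```text
False
15.099023072429766 [-0.2 -0.3  3.1]
0.03 False [ 1.  -5.3  3.4] 26.3583
0.08 False [ 1.  -5.8  5.4] 27.5083
0.14 False [ 0.7 -6.9  5.7] 28.8583
0.22 False [ 0.6 -9.2  6.5] 30.6083
0.32 False [ 2.5 -9.6  8.6] 32.7583
```

View pics/c6.png

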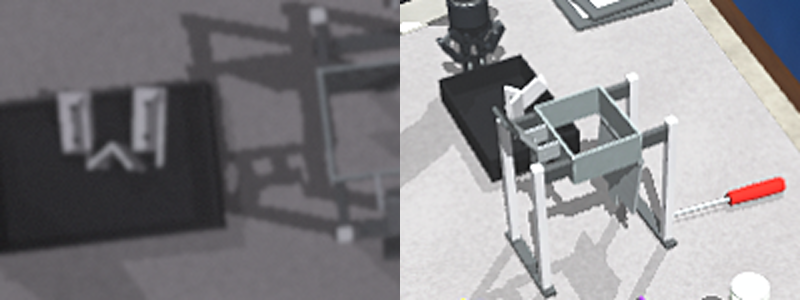

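The tray is clear of the stand (front edge at crop (220,90–225), stand legs beyond (315,15)) with all three brackets in it. I release it, back off and check.

Run:
```python
from h import *
robot.move_gripper(.75)
p=robot.read_tool_pos()
robot.line_to(p+[0,0,.15],vel=.08)
robot.line_to(p+[-.02,.12,.25],vel=.2)
robot.pause(1)
print(robot.read_contact_force().round(1),robot.read_time())
a=save("top","pics/top7.png");s=save("side","pics/side7.png")
u=np.hstack([cv2.resize(a[90:310,60:420],(400,244)),cv2.resize(s[110:360,150:390],(400,417))[:244*1+173][:244]])
cv2.imwrite("pics/c7.png",np.clip(cv2.resize(a[120:300,90:410],(800,450),interpolation=cv2.INTER_CUBIC)[:,:,::-1]*1.5,0,255))
```

```text
[ 0.3 -0.4  0.2] 37.3417[ WARN:0@8.325] global loadsave.cpp:1063 imwrite_ Unsupported depth image for selected encoder is fallbacked to CV_8U.
```

View pics/c7.png

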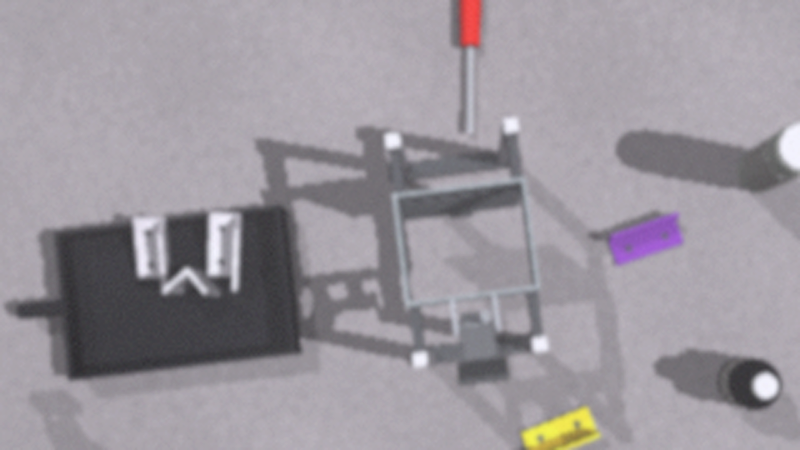

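The tray stands free and clear of the stand with three brackets at (150,245), (222,245) and (185,280). The bin is empty, and the cartridge, bottle and screwdriver are where they were.

```bash
python3 -c "
from cell import robot
print(robot.finish_job())"
```

```text
the job is handed in; nothing more can be done
None
```

The job is handed in: all three brackets were dropped into the tray, and the tray is drawn clear of the stand and left standing on the bench, with the cartridge, bottle and screwdriver undisturbed.

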